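# Slide the horseshoe shelf lamp up to full

## Task

Turn the horseshoe lamp on the wooden shelf up to full: with the fingers closed and pointing down, come down lightly on its touch strip at the end mark beside the small dot, and run the fingertips round the curved strip, without lifting off it, to the end mark beside the large dot. Finish there with the fingertips still resting lightly on the strip at that last mark, holding it pressed. Leave the cup, the bowl and the spatula where they stand.

Things in the scene. Friction and masses are not known exactly. Their poses are not given: they have to be found in the camera images.
- lamp: White plastic horseshoe-shaped shelf lamp, fixed and level on top of the wooden shelf. A band 36 mm wide and 20 mm high along an arc of 110 mm radius (to the band's middle) about this origin, 92 degrees either side of the lamp's own x axis; open on the -x side. Origin: centre of the arc, on the shelf's top surface; z up.
- strip (a joint): How far the touch strip is pressed in, m: 0 released, 0.006 fully down. Rigid grey plastic band, 18 mm wide, along the middle of the lamp's arc, 70 degrees either side of the lamp's x axis, its top 28 mm above the shelf top (8 mm above the housing). It goes straight down, level, wherever touched: 1 N to start, 1 N more per mm, 7 N fully down; it springs back.
- small_dot: Black disc 10 mm in diameter and 1.5 mm thick, fixed on the lamp's housing 25 mm past one end of the strip (83 degrees round the arc; which end differs). Origin: centre of its underside.
- large_dot: Black disc 24 mm in diameter and 1.5 mm thick, fixed on the lamp's housing past the other end of the strip. Origin: centre of its underside.
- cup: Glass cup, 66 mm wide at the rim, 70 mm high, standing loose on the shelf in the hollow of the horseshoe. Origin: centre of its underside.
- bowl: White ceramic bowl, 96 mm wide, 45 mm high, standing loose on the shelf beside the lamp. Origin: centre of its underside.
- spatula: Kitchen spatula lying loose on the counter to the right of the shelf. Origin: its underside.
- shelf: Low wooden shelf, 260 mm deep (x) and 500 mm long (y), fixed; its height over the counter varies, 70 to 100 mm. Its top surface is 100 mm above this origin, which lies in the middle of its length and depth.
- mark0 (a point): Thin black line across the touch strip, -64 degrees round the arc from the lamp's x axis (positive towards +y of the lamp); neighbouring marks are 61 mm apart. The point lies in the middle of the line on the strip's top surface and goes down with the strip; z up.
- mark1 (a point): Thin black line across the touch strip, -32 degrees round the arc from the lamp's x axis (positive towards +y of the lamp); neighbouring marks are 61 mm apart. The point lies in the middle of the line on the strip's top surface and goes down with the strip; z up.
- mark2 (a point): Thin black line across the touch strip, 0 degrees round the arc from the lamp's x axis (positive towards +y of the lamp); neighbouring marks are 61 mm apart. The point lies in the middle of the line on the strip's top surface and goes down with the strip; z up.
- mark3 (a point): Thin black line across the touch strip, 32 degrees round the arc from the lamp's x axis (positive towards +y of the lamp); neighbouring marks are 61 mm apart. The point lies in the middle of the line on the strip's top surface and goes down with the strip; z up.
- mark4 (a point): Thin black line across the touch strip, 64 degrees round the arc from the lamp's x axis (positive towards +y of the lamp); neighbouring marks are 61 mm apart. The point lies in the middle of the line on the strip's top surface and goes down with the strip; z up.

How it is judged:
By the outcome, as a careful person would: the job done as asked, in the order asked, and still so for the second after the job is handed in, while the arm keeps its last pose, push and grip.
It also fails if it takes over 42 s, if anything falls off the work surface, if the arm or the gripper's body presses on something with over 40 N, if the wrist force passes 120 N, or if a joint passes its speed limit or range.

## Robot

A 6-joint arm with a two-finger parallel gripper is mounted at the origin on the work surface. World frame = base frame: x ahead of the robot, y to its left, z up, the work surface at z = 0. Lengths are in m, angles in rad, forces in N, time in s.
With the tool pointing down it reaches from about 0.3 to 0.825 m from the base axis. Payload 5.4 kg.
Tool frame: the origin (TCP) lies between the finger pads, 19 mm behind the fingertips; this is the grasp point; z points along the fingers, y is the line along which they close (so a half turn about z gives the same grasp; the last joint's range is limited). The gripper opens to 92 mm and grips with 3 to 60 N. Pads are 20 mm wide; open, the fingers measure 128 mm over their backs; the gripper's body (75 mm by 189 mm) begins 69 mm behind the grasp point.
Start: joints at [1.082, 0.158, 1.597, -0, 1.386, -0.21], TCP at [0.158, 0.553, 0.233] pointing down, gripper open.
Joint ranges: [-2.91, 2.91], [-0.94, 2.29], [0.18, 2.7], [-1.29, 4.43], [0.17, 2.64], [-3, 3]. Speed limits (rad/s): [2.57, 2.57, 3.14, 3.14, 3.14, 3.14].

## Interface

Orientations are given as a rotation vector (axis times angle).
In Python, from station import manip, effector, planner, eyes, close_job, telemetry gives the robot as it stands. Calls block until the motion is done:
- manip.reach(position, orientation): joint-space move of the TCP to a pose.
- manip.line_to(position, rotation=None, speed=0.15, guard=None): straight line of the TCP; rotation=None keeps the orientation; speed is the mean speed in m/s. With guard (N) it stops when the force on the tool has changed by that much, and returns True; else False.
- manip.move_j(angles): joint-space move.
- effector.gripper_open() and effector.close_gripper(): open the fingers fully, or close them until they stop; the grip force is fixed at half the most.
- manip.dwell(seconds).
- planner.inverse_kinematics(position, orientation): joint angles nearest the present ones, or None.
- eyes.read_camera(name): name is "side" or "top" or "wrist"; returns (picture, depth): 400x640x3 uint8, red, green, blue; 400x640 float32, m along the optical axis (not along the pixel's ray), 0 where there is no reading.
- eyes.get_calibration(name): a dict with "fovy" (degrees; the focal length in pixels is half the picture's height over the tangent of half this angle, whatever the lens; pixels are square), "cx", "cy" (the principal point, pixels), "position" and "rotation" of the camera in the world; the wrist camera has in their place "T_tool_cam" (4x4, takes a point from camera to tool coordinates, whose origin is the TCP and whose axes are the flange's). Camera axes: x right, y down, z forward; pixel columns grow to the right and rows downward; lengths in m; the calibration is good to about 2 mm. A picture is of the moment at which its call begins: read the wrist's pose just before it. get_calibration takes no time and is no camera call.
A pose or a line that the arm cannot do raises manip.PlanningError and nothing moves.
- close_job(): hands the job in; it is judged then, once.
Readings, each from a call of its own:
- telemetry.current_time(): time.
- telemetry.current_joint_positions(): joint angles.
- telemetry.current_joint_vel(): joint speeds.
- telemetry.current_tau(): joint torques, N m.
- telemetry.current_eef_pos(): TCP position.
- telemetry.current_ee_rot(): TCP orientation.
- telemetry.current_contact_force(): force on the tool from outside, world axes, zero at the start.
- telemetry.current_wrist_torque(): the same for the moment, N m.
- telemetry.current_gripper_width(): finger opening in m.
- telemetry.current_grip_force(): force on a finger pad.
Only numpy, scipy, OpenCV 4.12 (cv2) and the standard library are available. Lean on these libraries where they do the work, as an engineer would, in place of code of your own. Each camera call takes 0.05 s, during which the arm holds its last target. There are 200 camera calls.

## Working session

There is one attempt and no reset: what is moved stays moved. The work goes in short steps, each a Python script; the robot and the scene stay as the last script left them, time stands still between calls to the robot, and variables do not carry over. Pictures are saved under pics/ and viewed, at most 10 in all, crops included, and the job is handed in when it is done.

```bash
mkdir -p pics; ls; python3 - <<'E'
from station import *
import cv2,numpy as np
for n in("top","side"):
    p,d=eyes.read_camera(n); cv2.imwrite(f"pics/{n}0.png",p[:,:,::-1]); np.save(f"pics/{n}0.npy",d)
    print(n,eyes.get_calibration(n))
print(eyes.get_calibration("wrist"),telemetry.current_time(),telemetry.current_ee_rot())
E
```

```text
pics
top {'fovy': 42.65879758119946, 'cx': 310.39374645948993, 'cy': 196.25480148314517, 'position': array([ 0.37379958, -0.06795144,  1.33145773]), 'rotation': array([-2.16542062,  2.12835432, -0.20371054])}
side {'fovy': 51.499482511226006, 'cx': 317.8136308865684, 'cy': 194.22290334631418, 'position': array([0.44933132, 0.77040102, 0.66125909]), 'rotation': array([-0.17968278,  2.70081865, -1.44788779])}
{'fovy': 69.81522753042698, 'cx': 323.09567080637567, 'cy': 196.48424961046038, 'T_tool_cam': array([[ 3.65852974e-04, -9.62546227e-01, -2.71117367e-01,
         7.60206523e-02],
       [ 9.99999538e-01,  5.93094527e-04, -7.56233715e-04,
        -7.52781946e-04],
       [ 8.88708136e-04, -2.71116965e-01,  9.62546000e-01,
        -1.50955798e-01],
       [ 0.00000000e+00,  0.00000000e+00,  0.00000000e+00,
         1.00000000e+00]])} 0.1 [-4.36403650e-01 -3.11056497e+00  2.47786542e-03]
```

View pics/top0.png

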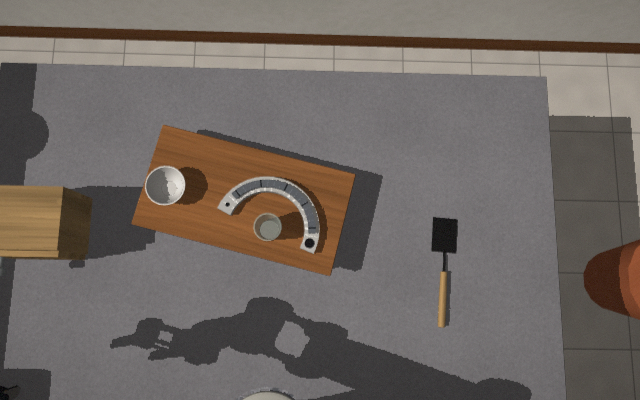

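View pics/side0.png

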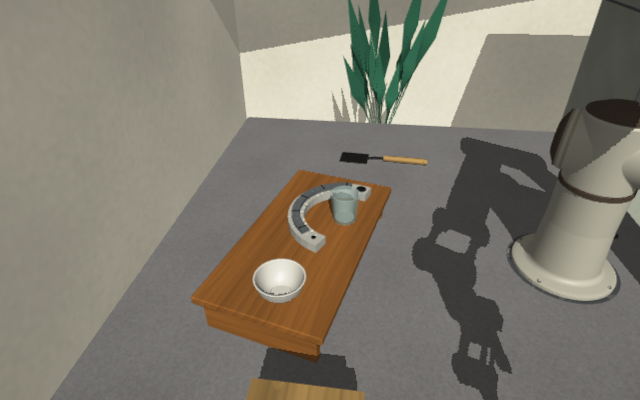

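The top view shows the small dot at (227,204), the large dot at (309,243), the cup at (267,227) in the hollow, the bowl at (165,185) and a tall wooden block at the left edge. The side view agrees with this. Next I'll get rough positions, then take a closer wrist view.

```bash
cat > h.py <<'E'
from station import *
import cv2,numpy as np
from scipy.spatial.transform import Rotation as R
from scipy.optimize import least_squares
def cam(n):
    c=eyes.get_calibration(n); f=200/np.tan(np.radians(c["fovy"]/2))
    if n=="wrist":
        T=np.eye(4);T[:3,:3]=R.from_rotvec(telemetry.current_ee_rot()).as_matrix();T[:3,3]=telemetry.current_eef_pos()
        T=T@c["T_tool_cam"]; return f,c["cx"],c["cy"],T[:3,:3],T[:3,3]
    return f,c["cx"],c["cy"],R.from_rotvec(c["rotation"]).as_matrix(),np.array(c["position"])
def ray(C,u,v): return C[3]@np.array([(u-C[1])/C[0],(v-C[2])/C[0],1.])
def onplane(C,u,v,z):
    r=ray(C,u,v); return C[4]+r*(z-C[4][2])/r[2]
def bydepth(C,u,v,d): return C[4]+ray(C,u,v)*d
E
python3 - <<'E'
from h import *
C=cam("top");d=np.load("pics/top0.npy")
for nm,u,v in[("shelf",190,225),("shelf",320,180),("shelf",300,262),("small",227,204),("large",309,243),("strip",273,186),("cup",267,227),("bowlrim",165,168),("block",30,220),("counter",400,300)]:
    print(nm,bydepth(C,u,v,np.median(d[v-1:v+2,u-1:u+2])).round(4))
C=cam("side");d=np.load("pics/side0.npy")
for nm,u,v in[("shelf",350,260),("shelf",280,210),("small",313,237),("large",361,189),("counter",450,230)]:
    print(nm,bydepth(C,u,v,np.median(d[v-1:v+2,u-1:u+2])).round(4))
E
```

```text
shelf [0.5042 0.1935 0.0869]
shelf [ 0.6218 -0.1207  0.087 ]
shelf [ 0.4194 -0.0749  0.0861]
small [0.554  0.1031 0.1098]
large [ 0.464  -0.0954  0.1077]
strip [ 0.5991 -0.0063  0.1153]
cup [0.5021 0.0067 0.0917]
bowlrim [0.6351 0.2513 0.1289]
block [0.5006 0.5359 0.1671]
counter [ 0.33   -0.3335 -0.001 ]
shelf [0.475  0.142  0.0853]
shelf [ 0.6523 -0.0093  0.0859]
small [0.5554 0.1077 0.1089]
large [ 0.4657 -0.092   0.1072]
counter [ 0.2345 -0.0966 -0.0014]
```

```bash
python3 - <<'E'
from h import *
effector.close_gripper()
manip.reach([0.50,0.01,0.27],[0,np.pi,0])
manip.dwell(0.3)
print(telemetry.current_eef_pos(),telemetry.current_ee_rot(),telemetry.current_joint_positions().__repr__(),telemetry.current_gripper_width(),telemetry.current_contact_force())
C=cam("wrist");p,d=eyes.read_camera("wrist")
cv2.imwrite("pics/w1.png",p[:,:,::-1]);np.savez("pics/w1.npz",d=d,R=C[3],t=C[4],f=C[:3])
print(telemetry.current_time())
E
```

```text
[0.49998913 0.01030847 0.26998109] [ 9.31932667e-04 -3.14152735e+00 -4.61091789e-05] array([-2.21507195e-01, -6.25256557e-02,  1.75345611e+00,  1.44035509e-05,
        1.45073223e+00, -1.79289855e+00]) 0.0007154304086216316 [0.02105622 0.05987671 0.98282871]
4.0917
```

View pics/w1.png

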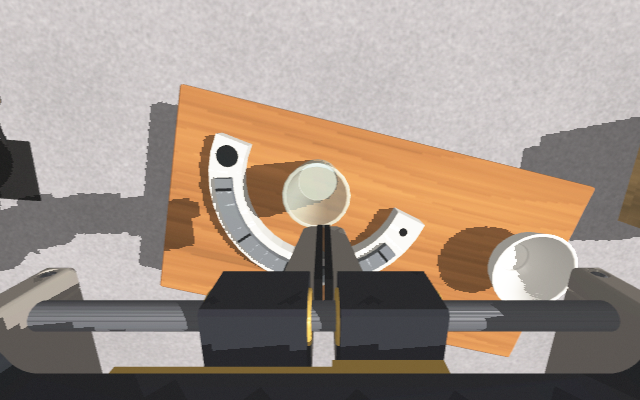

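The wrist view shows the large dot at (227,156), the small dot at (403,232), end marks at about (222,190) and (382,253), the cup at (316,193) and the bowl at (533,270). The fingers hide the far part of the arc. I'll compute the dot centres in all three views.

```bash
cat > fit.py <<'E'
from h import *
Z=np.load("pics/w1.npz"); Cw=(*Z["f"],Z["R"],Z["t"])
def dot(img,u,v,r):
    g=cv2.cvtColor(img,cv2.COLOR_BGR2GRAY)[v-r:v+r+1,u-r:u+r+1].astype(float)
    g=g[:]; w=np.clip(150-g,0,None) if False else np.clip((np.percentile(g,90)+g.min())/2-g,0,None)
    n,l,s,c=cv2.connectedComponentsWithStats((w>0).astype(np.uint8)); k=l[r,r]
    m=(l==k)&(w>0); y,x=np.nonzero(m); ww=w[m]
    return u-r+(x*ww).sum()/ww.sum(), v-r+(y*ww).sum()/ww.sum(), m.sum()
zs=Z["d"]; 
for u,v in[(400,330-100),(180,250),(140+60,110),(480,200)]: pass
S={}
for n,C,im,ps in[("top",cam("top"),"top0",[(227,204,4),(309,243,7)]),("side",cam("side"),"side0",[(313,237,4),(361,189,7)]),("wrist",Cw,"w1",[(403,232,8),(227,156,17)])]:
    img=cv2.imread(f"pics/{im}.png"); q=[]
    for u,v,r in ps:
        x,y,a=dot(img,u,v,r); q.append(onplane(C,x,y,0.1077)); print(n,round(x,1),round(y,1),a,q[-1][:2].round(4))
    s,l=q; e=(s-l)[:2]; L=np.linalg.norm(e); e/=L; lx=np.array([e[1],-e[0]])
    c=(s+l)[:2]/2-lx*.11*np.cos(np.radians(83)); print("  chord",L.round(4),"centre",c.round(4),"yaw",np.degrees(np.arctan2(lx[1],lx[0])).round(2))
for u,v in[(260,120),(400,170),(480,210),(215,270)]: print("shelf z wrist",bydepth(Cw,u,v,Z["d"][v,u]).round(4))
E
python3 fit.py
```

```text
top 227.0 203.9 11 [0.5544 0.1033]
top 309.0 242.7 75 [ 0.4647 -0.0953]
  chord 0.218 centre [0.4973 0.0095] yaw -24.31
side 313.1 236.6 12 [0.5557 0.105 ]
side 361.0 188.5 39 [ 0.4657 -0.0938]
  chord 0.2182 centre [0.4985 0.0111] yaw -24.35
wrist 402.7 231.9 50 [0.555  0.1029]
wrist 226.5 155.6 375 [ 0.4656 -0.0963]
  chord 0.2183 centre [0.4981 0.0088] yaw -24.16
shelf z wrist [ 0.4283 -0.062   0.0865]
shelf z wrist [0.4854 0.1003 0.0854]
shelf z wrist [0.5347 0.2016 0.087 ]
shelf z wrist [ 0.6173 -0.1316  0.0874]
```

```bash
cat >> h.py <<'E'
CEN=np.array([0.498,0.0098]);YAW=np.radians(-24.25)
def pt(deg,z):
    a=YAW+np.radians(deg); return np.array([*(CEN+.11*np.array([np.cos(a),np.sin(a)])),z])
E
python3 - <<'E'
from h import *
manip.line_to(pt(64,0.27),speed=0.15)
manip.line_to(pt(64,0.145),speed=0.12)
manip.dwell(0.4); f0=np.array(telemetry.current_contact_force())
hit=manip.line_to(pt(64,0.127),speed=0.015,guard=1.8)
manip.dwell(0.3)
print(hit,telemetry.current_eef_pos()-pt(64,0),np.array(telemetry.current_contact_force())-f0,f0,telemetry.current_time())
np.save("f0.npy",f0)
C=cam("wrist");p,d=eyes.read_camera("wrist");cv2.imwrite("pics/w2.png",p[:,:,::-1])
p,d=eyes.read_camera("side");cv2.imwrite("pics/s2.png",cv2.resize(p[130:280,240:440,::-1],(800,600)))
E
```

```text
True [-1.41324782e-04  3.16406047e-05  1.32540632e-01] [1.48949212 0.24538571 2.00875931] [-0.30026591  0.23237722  0.48947027] 7.6667
```

View pics/s2.png

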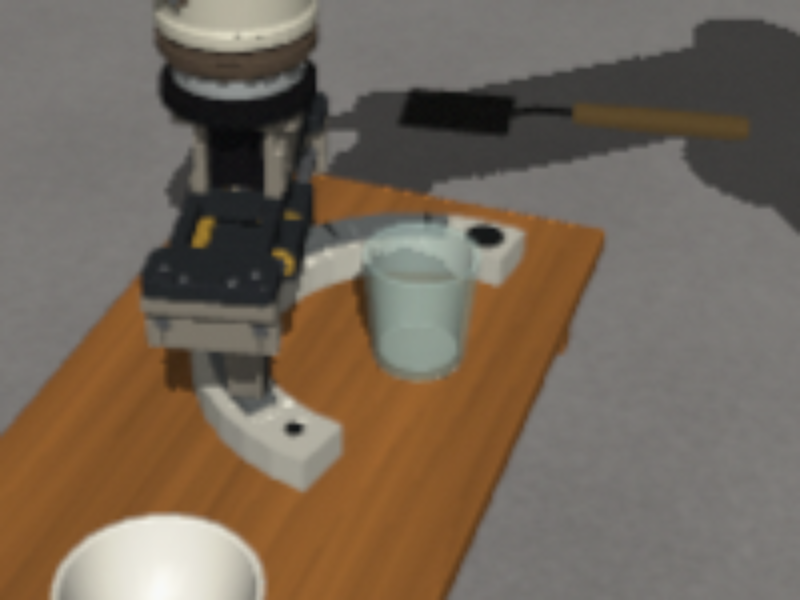

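View pics/w2.png

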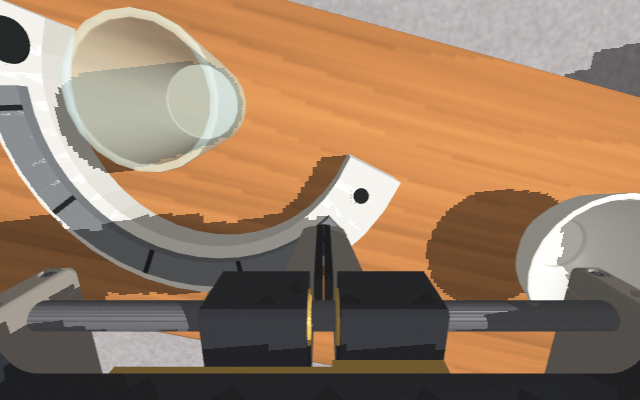

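The fingertips are resting on the strip at the small-dot mark, between the strip's edges and clear of the cup and bowl. Force is about 2 N. I'll press slightly further and sweep.

```bash
python3 - <<'E'
from h import *
f0=np.load("f0.npy")
def fz():
    v=[]
    for _ in range(4):
        v.append(telemetry.current_contact_force()[2]-f0[2]); manip.dwell(0.01)
    return np.mean(v)
z=telemetry.current_eef_pos()[2]-0.002
manip.line_to(pt(64,z),speed=0.01); manip.dwell(0.2)
print("start",fz(),telemetry.current_eef_pos()-pt(64,0))
for a in np.arange(56,-65,-8):
    manip.line_to(pt(a,z),speed=0.04)
    f=fz(); p=telemetry.current_eef_pos(); print(a,round(f,2),((p-pt(a,z))*1e3).round(2))
    if f<2.5 or f>5: z-=np.clip((3.7-f)*.5e-3,-.6e-3,.6e-3); print("  z->",z)
manip.dwell(0.5)
print("end",fz(),z,telemetry.current_time(),np.array(telemetry.current_contact_force())-f0)
p,d=eyes.read_camera("side");cv2.imwrite("pics/s3.png",cv2.resize(p[130:280,240:440,::-1],(800,600)))
p,d=eyes.read_camera("wrist");cv2.imwrite("pics/w3.png",p[:,:,::-1])
E
```

```text
start 4.47232126179175 [-1.13413805e-04  1.10776620e-06  1.30485997e-01]
56 3.67 [ 0.49 -0.7   0.18]
48 3.97 [ 0.37 -0.76  0.14]
40 4.3 [ 0.29 -0.76  0.13]
32 4.24 [ 0.18 -0.79  0.11]
24 4.33 [ 0.09 -0.79  0.08]
16 4.16 [-0.03 -0.8   0.02]
8 3.96 [-0.15 -0.73 -0.01]
0 4.18 [-0.24 -0.69 -0.05]
-8 4.76 [-0.31 -0.64 -0.05]
-16 4.49 [-0.41 -0.57 -0.08]
-24 4.89 [-0.47 -0.49 -0.1 ]
-32 4.34 [-0.54 -0.43 -0.12]
-40 4.23 [-0.59 -0.3  -0.16]
-48 4.25 [-0.62 -0.21 -0.16]
-56 4.45 [-0.64 -0.1  -0.18]
-64 4.61 [-0.68 -0.01 -0.21]
end 4.829092541271431 0.1304615498358737 17.925 [-1.23846603 -1.30002504  5.08630622]
```

View pics/s3.png

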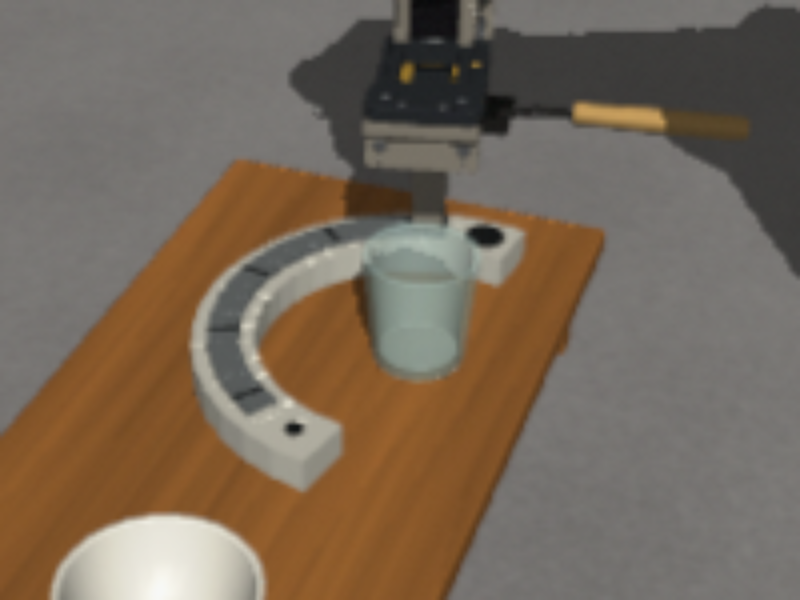

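View pics/w3.png

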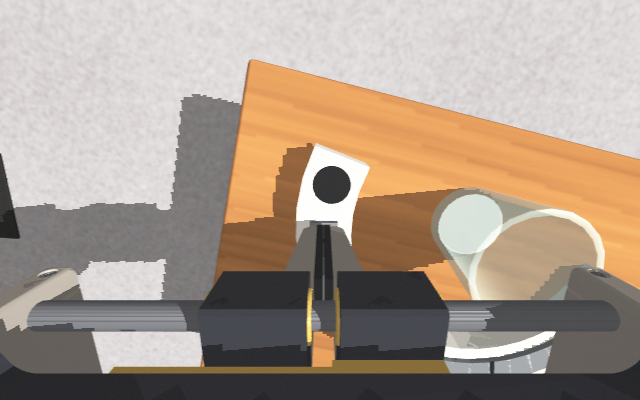

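The fingertips are at the last mark beside the large dot, pressing at about 4.6 N with contact unbroken. The cup and bowl have not moved. Handing in.

```bash
python3 -c "
from station import *
print(close_job())"
```

```text
the job is handed in; nothing more can be done
None
```

I ran the closed fingertips round the strip from the small-dot mark to the large-dot mark, with a steady 3.7–4.9 N at every check point. I handed the job in at about 18 s, with the fingertips still pressing the last mark; the cup, bowl and spatula were not touched.

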